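Gather the beads in the tray's bevelled corner

ROBOT

A 7-joint arm with a two-finger parallel gripper is mounted at the origin on the work surface. World frame = base frame: x ahead of the robot, y to its left, z up, the work surface at z = 0. Lengths are in m, angles in rad, forces in N, time in s.
With the tool pointing down it reaches from about 0.425 to 0.95 m from the base axis. Payload 4.7 kg.
Tool frame: the origin (TCP) lies at the very end of the fingers, on their centre line; the grasp point (between the pads) lies 19 mm behind it; z points along the fingers, y is the line along which they close (so a half turn about z gives the same grasp; the last joint's range is limited). The gripper opens to 87 mm and grips with 3 to 60 N. Pads are 19 mm wide; open, the fingers measure 117 mm over their backs; the gripper's body (75 mm by 190 mm) begins 51 mm behind the grasp point.
Start: joints at [1.267, 0.469, -0.049, 1.532, 0.024, 1.141, -0.082], TCP at [0.183, -0.65, 0.223] pointing down, gripper open.
Joint ranges: [-2.59, 2.59], [-0.33, 1.99], [-1.39, 1.29], [0.1, 2.45], [-1.04, 4.18], [0.21, 1.99], [-2.66, 2.66]. Speed limits (rad/s): [2.57, 2.57, 3.14, 3.14, 3.14, 3.14, 3.14].

INTERFACE

Orientations are given as [roll, pitch, yaw] about the fixed x, y, z axes, in that order (R = Rz(yaw) Ry(pitch) Rx(roll)).
In Python, from cell import env, cam, readout gives the robot as it stands (env), with the cameras (cam) and the readings (readout).
- The arm moves only by the tool advance, called after ">>>" as name(argument=value, ...) on one line, values as JSON. Schema: {"type":"object","properties":{"motion":{"type":"array","items":{"type":"object","properties":{"xyz":{"type":"array","items":{"type":"number"},"minItems":3,"maxItems":3},"r":{"type":"array","items":{"type":"number"},"minItems":3,"maxItems":3},"aperture":{"type":"number"}},"additionalProperties":false,"required":["aperture"]},"minItems":1,"maxItems":12},"squeeze":{"type":"number"},"only":{"type":"string"},"quiet":{"type":"boolean"},"lines":{"type":"string"}},"required":["motion"],"additionalProperties":false}. motion is a list of rows, 1 to 12 of them, each an object with the fields xyz (a list: dx, dy, dz in parts of the range, where 1.0 means 0.6 m), r (a list: a rotation vector rx, ry, rz in fractions of the full range, 1 being 4 rad), aperture (the opening from 0.0 (shut) to 1.0 (fully open)); a field left out counts as zero (the opening has to be given); each row is the pose to reach, as a shift and turn from the pose commanded when the call began, along the tool's axes at that moment; what a row does not reach only later rows make up. A row lasts 1/8 s, in which the tool goes at most 0.0625 m and 0.188 rad, less where a joint would pass 70% of its speed; a pose out of reach is approached as far as the arm can. The fingers move at their own pace and stop on an object; squeeze is the grip in N (left out, the last holds). Time passes only in rows, so rows that do not move let the fingers close. The tool returns the time, the measured TCP pose, the force, the opening and the grip force at its end. only (a regular expression) keeps the lines of the reply that match it, lines (a string "A,B") keeps lines A to B, and quiet returns only ok. Shift and turn numbers lie between -1 and 1, and a call with a number outside is refused. Input that does not fit is refused with a message, and nothing moves.
- readout.state(): the state, without advancing time (a new reading comes with each control period).
- cam.camera(name): name is "scene" or "top" or "wrist"; returns the picture (400x640x3 uint8, red, green, blue); there is no depth.
- cam.camera_model(name): a dict with "K" (3x3 intrinsics, pixels), "cam_to_world" (4x4, takes a point from camera to world coordinates); the wrist camera has in their place "mount" (4x4, takes a point from camera to tool coordinates, whose origin is the TCP and whose axes are the flange's). Camera axes: x right, y down, z forward; pixel columns grow to the right and rows downward; lengths in m; the calibration is good to about 2 mm. A picture is of the moment at which its call begins: read the wrist's pose just before it. camera_model takes no time and is no camera call.
- env.close_job(): hands the job in; it is judged then, once.
The state is a dict: "t": time; "joint_pos": joint angles; "dq": joint speeds; "tau": joint torques, N m; "position": TCP position; "ee_rot": TCP orientation; "wrist_force": force on the tool from outside, world axes, zero at the start; "wrist_torque": the same for the moment, N m; "gripper_width": opening from 0.0 (shut) to 1.0 (fully open); "grasp_force": force on a finger pad.
Only numpy, scipy, OpenCV 4.12 (cv2) and the standard library are available. Lean on these libraries where they do the work, as an engineer would, in place of code of your own. Each camera call takes 0.05 s, during which the arm holds its last target. There are 200 camera calls.

TASK

First put the stray glass bead from the cooling tile into the steel sorting tray with the other four, while the tray stands on the bench. Then lift the tray by its wooden post, a good hand's breadth clear of the bench, and tilt it until all five beads have slid together into the bevelled (cut-off) corner; finish holding it there, still and tilted, in the gripper. Leave the other things on the bench alone.

Things in the scene. Friction and masses are not known exactly. Their poses are not given: they have to be found in the camera images.
- tray: Loose open sheet-steel sorting tray, 170 (x) x 130 (y) x 30 mm high, walls and floor 4 mm thick, 240-390 g, balanced about its middle. Three square corners; the one at +x +y is cut off by a straight bevelled wall, 40 mm off each side. In its middle stands a wooden grip post, 22 x 22 mm, faces along tray x and y, top 76 mm above the bench. Origin: middle of the underside, z up. Any yaw.
- tray_corner (a point): Point on the tray floor (inside) at the middle of the bevelled corner's wall; 62.2, 42.2, 4 mm from the tray's origin in tray x, y, z. Beads slide easily on the steel (friction 0.12-0.18): tilting the tray about 25-30 degrees straight towards this corner brings them here; one may lodge against the post on its way, and swinging the low side to either hand frees it.
- tray_grip (a point): Point on the axis of the tray's wooden post, 60 mm above the tray's underside and 16 mm below the post's top: a good height for the finger pads.
- stray: Loose amber glass bead, a flat-sided disc 20 mm in diameter and 15 mm high, 12 g, lying flat alone on the pale cooling tile. Origin: centre of its underside; z up.
- tile: Fixed pale ceramic cooling tile, 140 (x) x 100 (y) x 15 mm, on the bench at the other side from the tray. Origin: middle of its underside; z up.
- stub: Bystander: stub of green glass rod, 9 mm thick, about 80 mm long, lying loose on the tile beside the stray bead. Origin: underside of its middle; it lies along its x.
- tweezers: Bystander: steel tweezers, 140 mm long along x, 24 mm wide, 8 mm high, lying loose beyond the tray and tile. Origin: under the middle.
- paddle: Bystander: flat paddle lying loose beyond the tray and tile, 200 mm long along its x. Origin: underside.
- rod_tin: Bystander: loose steel tin, 74 mm across and 85 mm high, with glass rods standing in it up to 220 mm high, at the back left. Origin: centre of its underside.
- rod_jar: Bystander: loose glass jar, 70 mm across and 100 mm high, with glass rods standing in it up to 220 mm high, at the back. Origin: centre of its underside.
- water_cup: Bystander: loose blue ceramic cup, 72 mm across and 70 mm high, at the back right. Origin: centre of its underside.
- torch_stone: Bystander: fixed bench torch, a brass nozzle sloping up on a dark block 100 x 70 mm, 125 mm high, at the left. Origin: centre of its underside.
- bead1: Loose amber glass bead lying in the sorting tray: the same disc as the stray bead. Origin: centre of its underside.
- bead2: Loose amber glass bead lying in the sorting tray: the same disc as the stray bead. Origin: centre of its underside.
- bead3: Loose amber glass bead lying in the sorting tray: the same disc as the stray bead. Origin: centre of its underside.
- bead4: Loose amber glass bead lying in the sorting tray: the same disc as the stray bead. Origin: centre of its underside.

How it is judged:
On the way, in this order (a step that is already met when the one before it is completed fails the run):
1. the stray bead lies on the tray's floor, let go, with the tray still flat on the bench (x of stray in the frame of tray between -0.08 and 0.08 m and y of stray in the frame of tray between -0.06 and 0.06 m and z of stray in the frame of tray between -0.002 and 0.015 m and contact force between the fingers and stray below 0.3 N and height (world z) of tray below 0.01 m and angle between tray's own z axis and vertical below 0.1 rad), for 0.2 s.
2. the tray is lifted off the bench in the gripper (height (world z) of tray above 0.04 m and contact force between the fingers and tray above 1 N), for 0.2 s.
At the end, for the whole second after the job is handed in: All five beads in the tray within 65 mm of the middle of the bevelled corner's wall; the tray tilted 12 to 51 degrees, held by the fingers, its bevelled corner at least 60 mm and its middle at least 80 mm above the bench, touching none of the other things; tray and beads still (distance between each of bead1, bead2, bead3, bead4, stray and tray_corner below 0.065 m and angle between tray's own z axis and vertical between 0.2 and 0.9 rad and height (world z) of tray_corner above 0.06 m and height (world z) of tray above 0.08 m and contact force between the fingers and tray above 1 N and linear speed of tray below 0.03 m/s and angular speed of tray below 0.2 rad/s and linear speed of each of bead1, bead2, bead3, bead4, stray below 0.04 m/s and contact force between tray and rod_tin below 0.2 N and contact force between tray and rod_jar below 0.2 N and contact force between tray and paddle below 0.2 N and contact force between tray and tweezers below 0.2 N and contact force between tray and stub below 0.2 N and contact force between tray and water_cup below 0.2 N and contact force between tray and tile below 0.2 N and contact force between tray and torch_stone below 0.2 N); the arm keeps its last pose, push and grip.
It fails at once if a bystander is knocked or moved (more than 30 mm) (distance of any of rod_tin, rod_jar, paddle, tweezers, stub, water_cup from where it was at the start of the episode above 0.03 m).
It fails at once if a bead falls from the tray to the bench ((height (world z) of bead1 below 0.05 m and z of bead1 in the frame of tray below -0.03 m) or (height (world z) of bead2 below 0.05 m and z of bead2 in the frame of tray below -0.03 m) or (height (world z) of bead3 below 0.05 m and z of bead3 in the frame of tray below -0.03 m) or (height (world z) of bead4 below 0.05 m and z of bead4 in the frame of tray below -0.03 m)).
It also fails if it takes over 56 s, if anything falls off the work surface, if the arm or the gripper's body presses on something with over 40 N, if the wrist force passes 120 N, or if a joint passes its speed limit or range.

## Working session

There is one attempt and no reset: what is moved stays moved. The work goes in short steps, Python scripts to look and compute and a tool call to move; the robot and the scene stay as the last step left them, time stands still between calls to the robot, and variables do not carry over. Pictures are saved under pics/ and viewed, at most 10 in all, crops included, and the job is handed in when it is done.

```bash
ls; mkdir -p pics
```

Run:
```python
from cell import env, cam, readout
import cv2,json
s=readout.state();print(s)
for n in("scene","top"):
    cv2.imwrite(f"pics/{n}0.png",cam.camera(n)[:,:,::-1]); print(n,cam.camera_model(n))
print(cam.camera_model("wrist"))
```

```text
cell.py
pics
{'t': 0.0, 'joint_pos': array([ 1.26710063,  0.46947149, -0.0485857 ,  1.53369532,  0.02410576,
        1.14104744, -0.08231236]), 'dq': array([ 7.54367301e-05,  1.05771982e-03,  7.16800256e-04, -6.55126914e-04,
       -6.85123480e-04, -1.13557765e-03, -5.24724392e-04]), 'tau': array([ 3.09701582e-04, -5.07972729e+01, -8.04975349e-02, -2.36152089e+01,
       -6.14383514e-02,  3.78999487e-02,  1.90420578e-04]), 'position': array([ 0.18299497, -0.64907882,  0.22147859]), 'ee_rot': array([-3.13955878e+00,  8.64822851e-05,  2.74809251e-01]), 'wrist_force': array([0.67911123, 0.09540652, 0.66340101]), 'wrist_torque': array([-0.04574787, -0.05169414, -0.01151829]), 'grasp_force': 0.0, 'gripper_width': 0.9998111186748184}
scene {'K': array([[401.33255625,   0.        , 316.87542938],
       [  0.        , 401.33255625, 204.16952515],
       [  0.        ,   0.        ,   1.        ]]), 'cam_to_world': array([[-0.09571058,  0.61438908, -0.78317657,  1.36848306],
       [ 0.99519414,  0.07541621, -0.06245809,  0.10280889],
       [ 0.02069064, -0.78539064, -0.61865455,  
[... 314 characters left out ...]
9],
       [-0.99960332, -0.02766307,  0.00528654,  0.05527775],
       [-0.00282213, -0.08837857, -0.99608296,  0.97523691],
       [ 0.        ,  0.        ,  0.        ,  1.        ]])}
{'K': array([[286.145221  ,   0.        , 318.32694963],
       [  0.        , 286.145221  , 201.5704183 ],
       [  0.        ,   0.        ,   1.        ]]), 'mount': array([[ 6.25250466e-04, -9.58800756e-01, -2.84078721e-01,
         7.78736695e-02],
       [ 9.99999555e-01,  8.00237622e-04, -4.99925682e-04,
        -3.23536655e-04],
       [ 7.06659602e-04, -2.84078282e-01,  9.58800829e-01,
        -1.60546253e-01],
       [ 0.00000000e+00,  0.00000000e+00,  0.00000000e+00,
         1.00000000e+00]])}
```

View pics/top0.png

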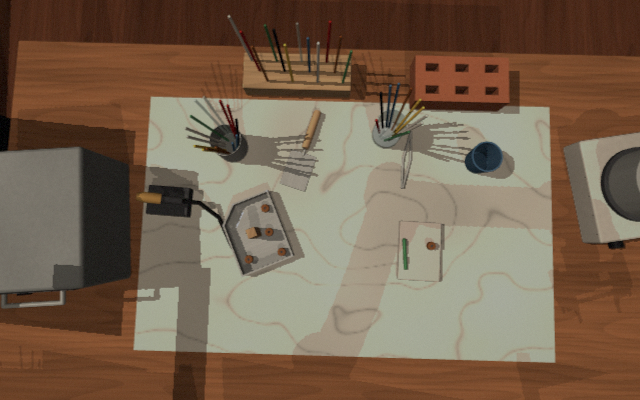

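View pics/scene0.png

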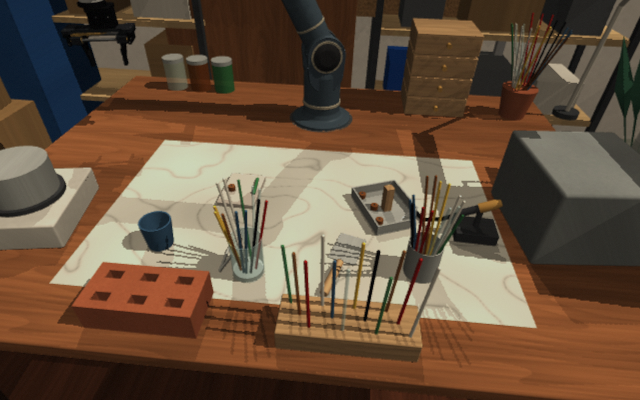

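The top view shows the tray around (260,233), with its bevel apparently at the upper left near (235,210), and four beads inside. The tile is at (420,251), the stray at (432,245) and the stub at (405,253). I'll enlarge both areas.

Run:
```python
import cv2,numpy as np
i=cv2.imread("pics/top0.png")
a=cv2.resize(i[180:285,205:310],None,fx=5.5,fy=5.5,interpolation=cv2.INTER_CUBIC)
b=cv2.resize(i[210:290,385:455],None,fx=3,fy=3,interpolation=cv2.INTER_CUBIC)
o=np.zeros((a.shape[0],a.shape[1]+b.shape[1],3),np.uint8);o[:,:a.shape[1]]=a;o[:b.shape[0],a.shape[1]:]=b
print(o.shape);o=np.clip(o*1.5,0,255).astype(np.uint8);cv2.imwrite("pics/crop0.png",o)
```

```text
(578, 788, 3)
```

View pics/crop0.png

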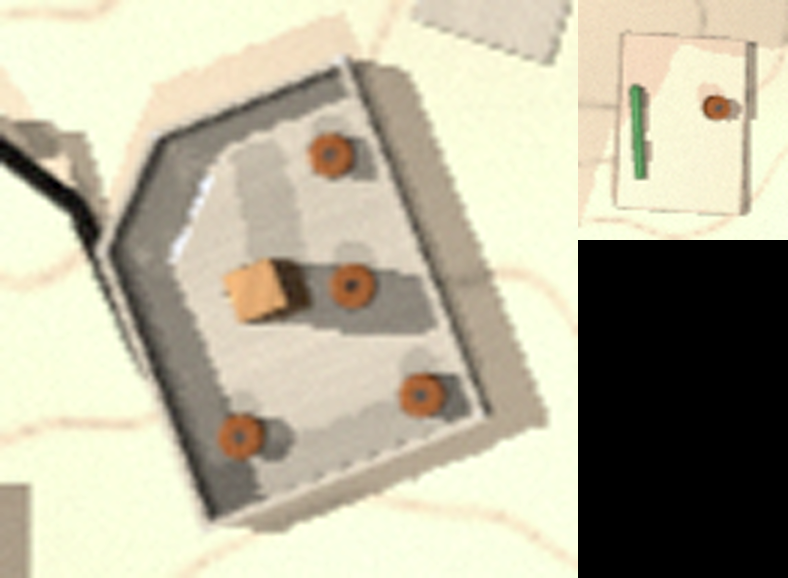

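Enlarged crop: tray rim corners at crop (345,62), (487,413) and (208,525), bevel ends at (158,140) and (112,248), post top at about (256,291), and beads at (331,155), (352,286), (421,396) and (240,436). In the inset the stray is at (718,107), the tile corners are at (622,34), (755,42), (745,213) and (617,206), and the stub runs from (636,88) to (641,177). Fitting these next.

Create h.py:
```python
import numpy as np
from cell import env, cam, readout
from scipy.spatial.transform import Rotation as R
def ray(n,uv,z):
    m=cam.camera_model(n);T=m["cam_to_world"];d=T[:3,:3]@np.linalg.solve(m["K"],[*uv,1]);o=T[:3,3]
    return o+d*(z-o[2])/d[2]
def px(n,p):
    m=cam.camera_model(n);T=m["cam_to_world"];q=m["K"]@(T[:3,:3].T@(np.array(p)-T[:3,3]));return q[:2]/q[2]
def rel(p,rpy,ref=None):
    """tool-axis shift and rotvec from current measured pose"""
    s=readout.state();R0=R.from_euler('xyz',s["ee_rot"])
    return np.r_[R0.inv().apply(np.array(p)-s["position"]),(R0.inv()*R.from_euler('xyz',rpy)).as_rotvec()].round(4)
```

Run:
```python
from h import *
from scipy.optimize import least_squares
c=lambda u,v:(205+(u+.5)/5.5-.5,180+(v+.5)/5.5-.5)
t=lambda u,v:(385+(u-578+.5)/3-.5,210+(v+.5)/3-.5)
obs=[c(345,62),c(487,413),c(208,525),c(158,140),c(112,248),c(256,291)]
mod=np.array([[85,-65,30],[-85,-65,30],[-85,65,30],[85,25,30],[45,65,30],[0,0,76]])/1e3
def f(q):
    r=R.from_euler('z',q[2]);return np.concatenate([px("top",r.apply(m)+[q[0],q[1],0])-o for m,o in zip(mod,obs)])
s=least_squares(f,[.45,.2,.4]);print("tray",s.x,np.degrees(s.x[2]),f(s.x).round(1))
P=R.from_euler('z',s.x[2])
for b in [(331,155),(352,286),(421,396),(240,436)]:
    w=ray("top",c(*b),.019);print("bead",w.round(3),P.inv().apply(w-[*s.x[:2],0]).round(3))
print("stray",ray("top",t(718,107),.030),"stub",ray("top",t(636,88),.02),ray("top",t(641,177),.02))
for k in [(622,34),(755,42),(745,213),(617,206)]:print("tile",ray("top",t(*k),.015).round(3))
print("torch tip",ray("top",c(100,240),.1),"tweez",ray("top",(405,186),.005),"paddle near",ray("top",(297,188),.005),"tin",ray("top",(232,147),.08))
```

```text
tray [0.52257662 0.21588267 0.41023953] 23.50499391882118 [ 0.7 -1.6  1.   1.2  0.1  1.7 -0.6 -1.8 -2.   0.5  0.8 -0.1]
bead [0.583 0.198 0.019] [ 0.048 -0.041  0.019]
bead [0.526 0.186 0.019] [-0.009 -0.028  0.019]
bead [0.479 0.154 0.019] [-0.064 -0.039  0.019]
bead [0.46  0.232 0.019] [-0.051  0.04   0.019]
stray [ 0.50426279 -0.19972513  0.03      ] stub [ 0.51727746 -0.13730265  0.02      ] [ 0.44746733 -0.14193634  0.02      ]
tile [ 0.56  -0.127  0.015]
tile [ 0.557 -0.233  0.015]
tile [ 0.421 -0.225  0.015]
tile [ 0.424 -0.124  0.015]
torch tip [0.54078411 0.27638528 0.1       ] tweez [ 0.6465246  -0.14149549  0.005     ] paddle near [0.63427249 0.1227911  0.005     ] tin [0.71546416 0.26906768 0.08      ]
```

Run:
```python
import cv2,numpy as np
i=cv2.imread("pics/scene0.png");j=cv2.imread("pics/top0.png")
a=cv2.resize(i[160:260,340:520],None,fx=4.4,fy=4.4,interpolation=cv2.INTER_CUBIC)[:, :790]
b=cv2.resize(j[180:225,130:250],None,fx=3.2,fy=3.2,interpolation=cv2.INTER_CUBIC)
o=np.zeros((440+144,790,3),np.uint8);o[:440,:a.shape[1]]=a;o[440:,:b.shape[1]]=b
cv2.imwrite("pics/crop1.png",np.clip(o*1.6,0,255).astype(np.uint8))
```

```text
(no output)
```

View pics/crop1.png

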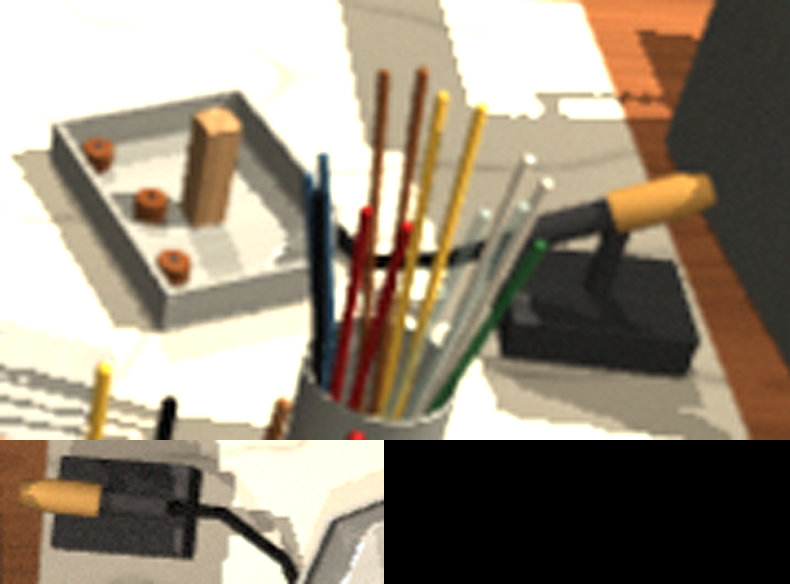

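The brass nozzle points away from the tray and only its low hose comes near it, so lifting is free. I'll go above the stray.

Run:
```python
from h import *
print(rel([.504,-.200,.14],[np.pi,0,.275]), px("top",[.504,-.2,.03]))
```

```text
[ 4.308e-01 -3.450e-01  8.220e-02 -1.800e-03  1.000e-04 -2.000e-04] [431.44977601 245.44888241]
```

Careful with the scale: shifts go in shares of 0.6 m and turns go in shares of 4 rad. That gives: 0.431 m / 0.6 = 0.7183, 0.388 m / 0.6 = 0.6467, -0.002 rad / 4 = -0.0005.

>>> advance(motion=[{"xyz": [0.0717, -0.0583, 0], "aperture": 1}, {"xyz": [0.1433, -0.115, 0], "aperture": 1}, {"xyz": [0.215, -0.1717, 0], "aperture": 1}, {"xyz": [0.2867, -0.23, 0], "aperture": 1}, {"xyz": [0.3583, -0.2867, 0], "aperture": 1}, {"xyz": [0.4317, -0.345, 0], "aperture": 0.6}, {"xyz": [0.5033, -0.4017, 0], "aperture": 0.5}, {"xyz": [0.575, -0.46, 0.0333], "aperture": 0.5}, {"xyz": [0.6467, -0.5167, 0.0833], "aperture": 0.5}, {"xyz": [0.7183, -0.575, 0.1367], "r": [-0.0005, 0, 0], "aperture": 0.5}, {"xyz": [0.7183, -0.575, 0.1367], "r": [-0.0005, 0, 0], "aperture": 0.5}, {"xyz": [0.7183, -0.575, 0.1367], "r": [-0.0005, 0, 0], "aperture": 0.5}], squeeze=20)

```text
t: 1.6
position: [0.5041, -0.2011, 0.1403]
ee_rot: [3.14, 0.001, 0.275]
wrist_force: [0.3, -0.3, 0.1]
gripper_width: 0.5
grasp_force: 0.0
```

Run:
```python
from h import *
import cv2
s=readout.state();print(s["position"],s["ee_rot"],s["gripper_width"],s["joint_pos"].round(2))
im=cam.camera("wrist");cv2.imwrite("pics/w1.png",im[:,:,::-1])
m=cam.camera_model("wrist");T=m["mount"]
Rt=R.from_euler('xyz',s["ee_rot"])
def wpx(p):
    q=Rt.inv().apply(np.array(p)-s["position"]);q=m["K"]@(T[:3,:3].T@(q-T[:3,3]));return (q[:2]/q[2]).round(1)
print(wpx([.504,-.2,.03]))
```

```text
[ 0.50405092 -0.20106388  0.14025844] [3.13959300e+00 1.04255977e-03 2.74907594e-01] 0.5001352811588747 [ 0.53  0.36 -0.28  1.92  0.13  0.87 -1.12]
[317.5 198.9]
```

View pics/w1.png

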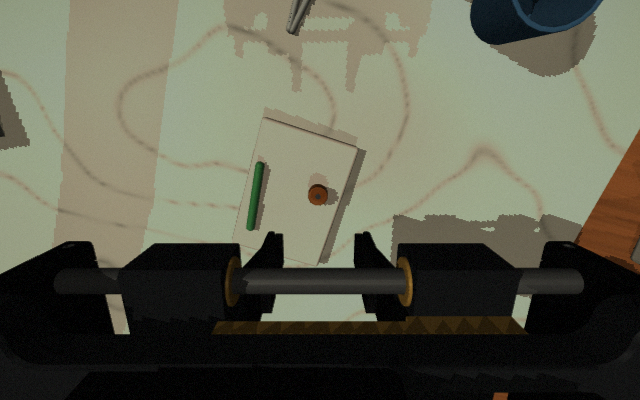

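The wrist view shows the bead about 20 px wide at (318,194), against a predicted (317.5,199). I'll refine with the blob centre.

Run:
```python
from h import *
import cv2
im=cv2.imread("pics/w1.png");h=cv2.cvtColor(im,cv2.COLOR_BGR2HSV)
mk=((h[...,0]<18)&(h[...,1]>140)).astype(np.uint8);mk[:170]=0;mk[220:]=0;mk[:,:280]=0;mk[:,350:]=0
n,l,st,ce=cv2.connectedComponentsWithStats(mk);k=1+st[1:,4].argmax();print(st[k],ce[k])
s=readout.state();m=cam.camera_model("wrist");T=m["mount"];Rt=R.from_euler('xyz',s["ee_rot"])
for z in(.0225,.03):
    d=Rt.apply(T[:3,:3]@np.linalg.solve(m["K"],[*ce[k],1]));o=s["position"]+Rt.apply(T[:3,3]);print(o+d*(z-o[2])/d[2])
```

```text
[308 184  20  21 297] [317.41077441 194.24579125]
[ 0.50650284 -0.20026287  0.0225    ]
[ 0.50844759 -0.19972592  0.03      ]
```

Run:
```python
from h import *
print(rel([.507,-.200,.0195],[np.pi,0,.275]))
```

```text
[ 0.0035 -0.0015  0.1213  0.0029  0.0003 -0.002 ]
```

Converted, 0.12 m / 0.6 = 0.2, 0.116 m / 0.6 = 0.1933.

>>> advance(motion=[{"xyz": [0.0058, -0.0017, 0.0667], "aperture": 0.5}, {"xyz": [0.0058, -0.0017, 0.1333], "aperture": 0.5}, {"xyz": [0.0058, -0.0017, 0.175], "aperture": 0.5}, {"xyz": [0.0058, -0.0017, 0.1933], "aperture": 0.5}, {"xyz": [0.0058, -0.0017, 0.2], "aperture": 0.5}, {"xyz": [0.0058, -0.0017, 0.2], "aperture": 0}, {"xyz": [0.0058, -0.0017, 0.2], "aperture": 0}, {"xyz": [0.0058, -0.0017, 0.2], "aperture": 0}, {"xyz": [0.0058, -0.0017, 0.2], "aperture": 0}, {"xyz": [0.0058, -0.0017, 0.2], "aperture": 0}], squeeze=12)

```text
t: 2.9
position: [0.508, -0.1991, 0.0211]
ee_rot: [3.139, -0.001, 0.275]
wrist_force: [-1.4, -0.3, 4.9]
gripper_width: 0.22
grasp_force: 12.0
```

Bead gripped, at 19 mm width. Next I lift it and carry it over the tray.

Run:
```python
from h import *
print(rel([.547,.240,.14],[np.pi,0,.410]))
```

```text
[ 0.1568 -0.4117 -0.1198  0.0028 -0.0006 -0.1351]
```

Converted, -0.412 m / 0.6 = -0.6867, -0.39 m / 0.6 = -0.65, -0.135 rad / 4 = -0.0338.

>>> advance(motion=[{"xyz": [0, 0, -0.0833], "aperture": 0}, {"xyz": [0.0167, -0.0333, -0.1667], "aperture": 0}, {"xyz": [0.05, -0.1167, -0.2], "r": [0, 0, -0.005], "aperture": 0}, {"xyz": [0.0833, -0.2083, -0.2], "r": [0, 0, -0.0125], "aperture": 0}, {"xyz": [0.1167, -0.3, -0.2], "r": [0, 0, -0.0175], "aperture": 0}, {"xyz": [0.15, -0.3917, -0.2], "r": [0, 0, -0.0225], "aperture": 0}, {"xyz": [0.1833, -0.4833, -0.2], "r": [0, 0, -0.0275], "aperture": 0}, {"xyz": [0.2167, -0.575, -0.2], "r": [0, 0, -0.0325], "aperture": 0}, {"xyz": [0.2467, -0.65, -0.2], "r": [0, 0, -0.0338], "aperture": 0}, {"xyz": [0.2617, -0.6867, -0.2], "r": [0, 0, -0.0338], "aperture": 0}, {"xyz": [0.2617, -0.6867, -0.2], "r": [0, 0, -0.0338], "aperture": 0}, {"xyz": [0.2617, -0.6867, -0.2], "r": [0, 0, -0.0338], "aperture": 0}])

```text
t: 4.4
position: [0.5468, 0.2387, 0.1392]
ee_rot: [3.138, 0.002, 0.408]
wrist_force: [-0.5, -0.9, -0.3]
gripper_width: 0.22
grasp_force: 12.0
```

Run:
```python
from h import *
import cv2
s=readout.state();print(rel([.547,.240,.016],[np.pi,0,.410]))
im=cam.camera("wrist");cv2.imwrite("pics/w2.png",im[:,:,::-1])
m=cam.camera_model("wrist");T=m["mount"];Rt=R.from_euler('xyz',s["ee_rot"])
def wpx(p):
    q=Rt.inv().apply(np.array(p)-s["position"]);q=m["K"]@(T[:3,:3].T@(q-T[:3,3]));return (q[:2]/q[2]).round(1)
P=R.from_euler('z',.4102)
for a in [[85,-65,30],[-85,-65,30],[-85,65,30],[85,25,30],[45,65,30],[0,0,76]]:print(a,wpx(P.apply(np.array(a)/1e3)+[.5226,.2159,0]))
```

```text
[ 0.001  -0.0015  0.1232  0.0032  0.0016 -0.0016]
[85, -65, 30] [400.6 143.7]
[-85, -65, 30] [388. 301.]
[-85, 65, 30] [269.6 301.3]
[85, 25, 30] [303.6 143.8]
[45, 65, 30] [262.9 185.9]
[0, 0, 76] [331.8 249.3]
```

View pics/w2.png

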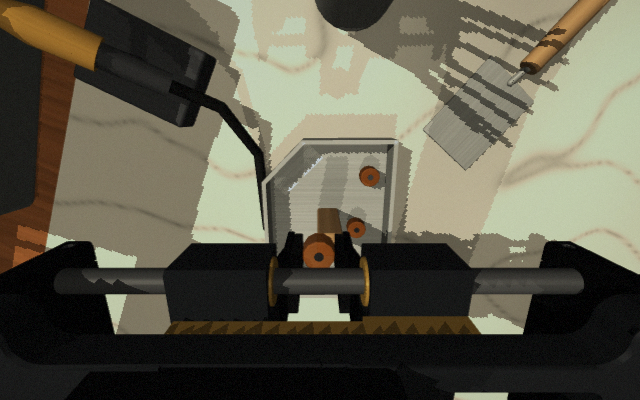

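Rim corners are at (397,140), (303,140) and (264,184), about 4 px above the prediction. The tray is therefore about 3–4 mm further along its x, so I shift by that and lower the bead.

Converted, 0.123 m / 0.6 = 0.205, -0.001 m / 0.6 = -0.0017.

>>> advance(motion=[{"xyz": [0.0067, -0.0017, 0.0667], "aperture": 0}, {"xyz": [0.0067, -0.0017, 0.1333], "aperture": 0}, {"xyz": [0.0067, -0.0017, 0.175], "aperture": 0}, {"xyz": [0.0067, -0.0017, 0.195], "aperture": 0}, {"xyz": [0.0067, -0.0017, 0.205], "aperture": 0}, {"xyz": [0.0067, -0.0017, 0.205], "aperture": 0}, {"xyz": [0.0067, -0.0017, 0.205], "aperture": 0.3}, {"xyz": [0.0067, -0.0017, 0.205], "aperture": 0.36}, {"xyz": [0.0067, -0.0017, 0.205], "aperture": 0.4}, {"xyz": [0.0067, -0.0017, 0.1833], "aperture": 0.4}, {"xyz": [0.0067, -0.0017, 0.1167], "aperture": 0.4}, {"xyz": [0.0067, -0.0017, 0.0333], "aperture": 0.4}])

```text
t: 5.95
position: [0.5495, 0.2426, 0.1208]
ee_rot: [3.14, 0.002, 0.41]
wrist_force: [0.5, -0.0, -0.3]
gripper_width: 0.403
grasp_force: 0.0
```

>>> advance(motion=[{"xyz": [0, 0, -0.05], "aperture": 0.7}, {"xyz": [-0.05, 0.0167, -0.05], "aperture": 0.9}])

```text
t: 6.2
position: [0.5291, 0.2244, 0.154]
ee_rot: [3.141, -0.009, 0.411]
wrist_force: [-0.4, -0.7, -0.8]
gripper_width: 0.547
grasp_force: 0.0
```

Run:
```python
from h import *
import cv2
s=readout.state();print(s["position"],s["ee_rot"]);m=cam.camera_model("wrist");T=m["mount"];Rt=R.from_euler('xyz',s["ee_rot"])
a=cam.camera("wrist");b=cam.camera("top")[180:285,205:310]
cv2.imwrite("pics/w3.png",cv2.resize(np.hstack([a[60:340,160:480],cv2.resize(b,(280,280))]),None,fx=1.3,fy=1.3)[:,:,::-1])
def wpx(p):
    q=Rt.inv().apply(np.array(p)-s["position"]);q=m["K"]@(T[:3,:3].T@(q-T[:3,3]));return (((q[:2]/q[2])-[160,60])*1.3).round(1)
P=R.from_euler('z',.4102)
for a in [[85,-65,30],[85,25,30],[45,65,30],[0,0,76]]:print(a,wpx(P.apply(np.array(a)/1e3)+[.5256,.2169,0]))
```

```text
[0.52914643 0.22440271 0.15395037] [ 3.14073969 -0.0088374   0.41109715]
[85, -65, 30] [302.4  74.4]
[85, 25, 30] [180.   74.2]
[45, 65, 30] [128.6 128.6]
[0, 0, 76] [214.4 204.1]
```

View pics/w3.png

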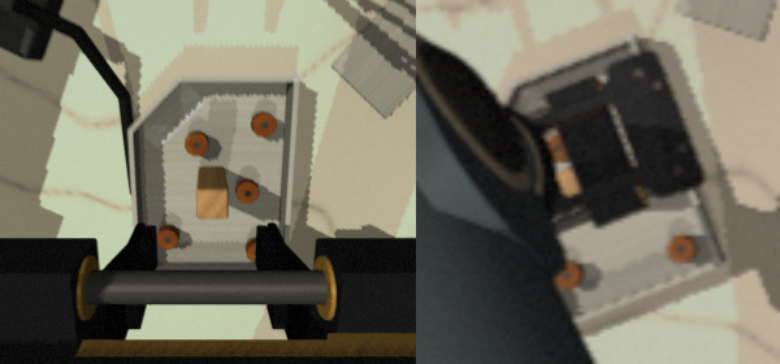

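All five beads are in the tray, with the stray at (197,144). The post top at (213,205) matches the predicted (214,204). Next I grasp the post.

>>> advance(motion=[{"aperture": 0.9}, {"aperture": 0.9}])

```text
t: 6.55
position: [0.527, 0.2224, 0.1499]
ee_rot: [3.14, -0.0, 0.41]
wrist_force: [-0.5, -0.2, -0.8]
gripper_width: 0.846
grasp_force: 0.0
```

Run:
```python
from h import *
print(rel([.5256,.2169,.041],[np.pi,0,.410]))
```

```text
[-3.600e-03  4.300e-03  1.089e-01  1.600e-03 -4.000e-04  1.000e-04]
```

Converted, 0.1085 m / 0.6 = 0.1808, 0.104 m / 0.6 = 0.1733.

>>> advance(motion=[{"xyz": [-0.006, 0.0072, 0.05], "aperture": 0.9}, {"xyz": [-0.006, 0.0072, 0.1], "aperture": 0.9}, {"xyz": [-0.006, 0.0072, 0.15], "aperture": 0.9}, {"xyz": [-0.006, 0.0072, 0.1733], "aperture": 0.8}, {"xyz": [-0.006, 0.0072, 0.1808], "aperture": 0.6}, {"xyz": [-0.006, 0.0072, 0.1808], "aperture": 0}, {"xyz": [-0.006, 0.0072, 0.1808], "aperture": 0}, {"xyz": [-0.006, 0.0072, 0.1808], "aperture": 0}, {"xyz": [-0.006, 0.0072, 0.1808], "aperture": 0}, {"xyz": [-0.006, 0.0072, 0.1808], "aperture": 0}, {"xyz": [-0.006, 0.0072, 0.1808], "aperture": 0}], squeeze=50)

```text
t: 7.92
position: [0.5251, 0.2166, 0.0416]
ee_rot: [3.14, -0.0, 0.41]
wrist_force: [0.0, 0.2, 2.9]
gripper_width: 0.251
grasp_force: 50.0
```

Converted, -0.16 m / 0.6 = -0.2667, -0.14 m / 0.6 = -0.2333.

>>> advance(motion=[{"xyz": [0, 0, -0.0083], "aperture": 0}, {"xyz": [0, 0, -0.0333], "aperture": 0}, {"xyz": [0, 0, -0.0667], "aperture": 0}, {"xyz": [0, 0, -0.1], "aperture": 0}, {"xyz": [-0.0167, 0.0167, -0.1333], "aperture": 0}, {"xyz": [-0.0333, 0.0333, -0.1667], "aperture": 0}, {"xyz": [-0.05, 0.05, -0.2], "aperture": 0}, {"xyz": [-0.0667, 0.0667, -0.2333], "aperture": 0}, {"xyz": [-0.0833, 0.0833, -0.2583], "aperture": 0}, {"xyz": [-0.1, 0.1, -0.2667], "aperture": 0}, {"xyz": [-0.1, 0.1, -0.2667], "aperture": 0}, {"xyz": [-0.1, 0.1, -0.2667], "aperture": 0}])

```text
t: 9.43
position: [0.4935, 0.1378, 0.2008]
ee_rot: [3.14, 0.001, 0.41]
wrist_force: [-0.1, -0.6, -3.7]
gripper_width: 0.251
grasp_force: 50.0
```

Run:
```python
from h import *
s=readout.state();print(s["joint_pos"].round(2))
# tilt 0.5 rad toward corner about the tray point below grip: rotvec in tool axes
for az in(.597,.597+.6,.597-.6):   # direction in tray frame
  d=np.array([np.cos(az),np.sin(az),0]);ax=np.cross([0,0,1],d)*.5   # tray frame
  print(az,"tool rotvec",(ax*[1,-1,-1]).round(3))
```

```text
[ 0.03  0.26 -0.46  1.92  0.14  0.99 -1.65]
0.597 tool rotvec [-0.281 -0.414 -0.   ]
1.197 tool rotvec [-0.465 -0.183 -0.   ]
-0.0030000000000000027 tool rotvec [ 0.001 -0.5    0.   ]
```

Lifted to about 0.16 m. I'll tilt towards tray +x first, because that clears the post, then swing to the bevelled corner and past it.

Converted, -0.48 rad / 4 = -0.12.

>>> advance(motion=[{"r": [0, -0.02, 0], "aperture": 0}, {"r": [0, -0.04, 0], "aperture": 0}, {"r": [0, -0.06, 0], "aperture": 0}, {"r": [0, -0.08, 0], "aperture": 0}, {"r": [0, -0.1, 0], "aperture": 0}, {"r": [0, -0.12, 0], "aperture": 0}, {"r": [0, -0.125, 0], "aperture": 0}, {"r": [0, -0.125, 0], "aperture": 0}, {"r": [0, -0.125, 0], "aperture": 0}, {"r": [0, -0.125, 0], "aperture": 0}, {"r": [0, -0.125, 0], "aperture": 0}, {"r": [0, -0.125, 0], "aperture": 0}])

```text
t: 10.92
position: [0.4938, 0.1375, 0.2016]
ee_rot: [3.139, 0.5, 0.409]
wrist_force: [0.8, 0.0, -3.2]
gripper_width: 0.248
grasp_force: 50.0
```

Run:
```python
from h import *
R0=R.from_rotvec([0,-.5,0])
f=lambda az,t=.5:R.from_rotvec([-t*np.sin(az),-t*np.cos(az),0])
for az in(.3,.6,.9,1.2): print(az,(R0.inv()*f(az)).as_rotvec().round(3))
R1=f(1.2)
for az in (.9,.6):print("from1.2",az,(R1.inv()*f(az)).as_rotvec().round(3))
```

```text
0.3 [-0.142  0.021  0.036]
0.6 [-0.272  0.084  0.069]
0.9 [-0.378  0.183  0.097]
1.2 [-0.453  0.31   0.116]
from1.2 0.9 [ 0.071 -0.124 -0.036]
from1.2 0.6 [ 0.177 -0.223 -0.069]
```

Converted, -0.453 rad / 4 = -0.1133.

>>> advance(motion=[{"r": [-0.0175, 0.0025, 0.0045], "aperture": 0}, {"r": [-0.0355, 0.0053, 0.009], "aperture": 0}, {"r": [-0.0518, 0.0125, 0.013], "aperture": 0}, {"r": [-0.068, 0.021, 0.0173], "aperture": 0}, {"r": [-0.0813, 0.0325, 0.0208], "aperture": 0}, {"r": [-0.0945, 0.0458, 0.0243], "aperture": 0}, {"r": [-0.1038, 0.0613, 0.0268], "aperture": 0}, {"r": [-0.1133, 0.0775, 0.029], "aperture": 0}, {"r": [-0.1133, 0.0775, 0.029], "aperture": 0}, {"r": [-0.1133, 0.0775, 0.029], "aperture": 0}, {"r": [-0.1133, 0.0775, 0.029], "aperture": 0}, {"r": [-0.1133, 0.0775, 0.029], "aperture": 0}])

```text
t: 12.42
position: [0.4941, 0.1374, 0.2012]
ee_rot: [2.668, 0.175, 0.366]
wrist_force: [-1.2, 0.3, -3.1]
gripper_width: 0.25
grasp_force: 50.0
```

>>> advance(motion=[{"aperture": 0}, {"r": [0.0088, -0.0155, -0.0045], "aperture": 0}, {"r": [0.0178, -0.031, -0.009], "aperture": 0}, {"r": [0.031, -0.0433, -0.013], "aperture": 0}, {"r": [0.0443, -0.0558, -0.0173], "aperture": 0}, {"r": [0.0443, -0.0558, -0.0173], "aperture": 0}, {"r": [0.0443, -0.0558, -0.0173], "aperture": 0}, {"r": [0.0443, -0.0558, -0.0173], "aperture": 0}, {"r": [0.0443, -0.0558, -0.0173], "aperture": 0}, {"r": [0.0443, -0.0558, -0.0173], "aperture": 0}])

```text
t: 13.68
position: [0.4937, 0.1377, 0.2015]
ee_rot: [2.84, 0.406, 0.346]
wrist_force: [0.4, -0.0, -3.2]
gripper_width: 0.25
grasp_force: 50.0
```

Run:
```python
from h import *
import cv2
a=cam.camera("wrist")
s=readout.state();Rt=R.from_euler('xyz',s["ee_rot"])
print("tool z",Rt.as_matrix()[:,2].round(3),"tilt",np.degrees(np.arccos(-Rt.as_matrix()[2,2])))
o=s["position"]+Rt.apply([0,0,.0416]);print("tray",o,"corner",o+Rt.apply([.0622,-.0422,-.004]))
cv2.imwrite("pics/w4.png",cv2.resize(a[40:340,140:500],None,fx=1.6,fy=1.6)[:,:,::-1])
```

```text
tool z [-0.254 -0.408 -0.877] tilt 28.7144757328661
tray [0.48316812 0.12072721 0.16500776] corner [0.51958655 0.17796727 0.1324048 ]
```

View pics/w4.png

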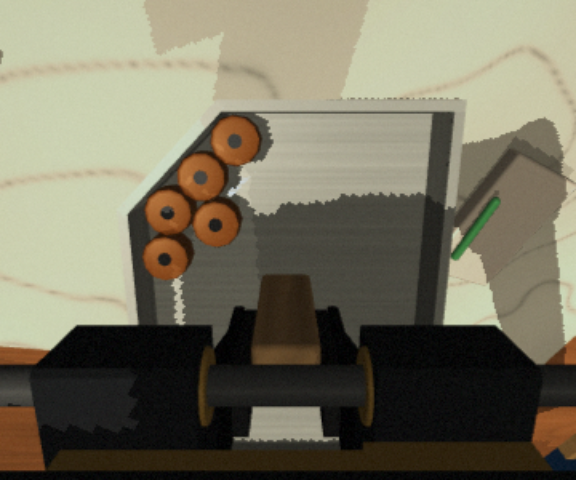

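The view shows all five beads packed against the bevelled wall at (235,140), (201,177), (167,213), (216,222) and (166,257). The farthest is about 40 mm from the wall's middle, the tilt is 28.7°, and the tray is well clear. I'm handing in.

>>> advance(motion=[{"aperture": 0}, {"aperture": 0}, {"aperture": 0}, {"aperture": 0}])

```text
t: 14.22
position: [0.4938, 0.1376, 0.2014]
ee_rot: [2.84, 0.407, 0.346]
wrist_force: [-0.6, 0.2, -3.4]
gripper_width: 0.248
grasp_force: 50.0
```

```bash
python3 -c "
from cell import env, cam, readout
print(env.close_job())"
```

```text
the job is handed in; nothing more can be done
None
```

The job is handed in, with no verdict returned: the stray bead went into the tray on the bench first, and the gripper now holds the tray still, about 0.16 m up and tilted 29°, with all five beads in the bevelled corner.

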